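Set the drying cabinet's door stay to its widest hole

TASK

Open the little drying cabinet wider so the bottles can air: lift the flat door stay off the pin on the cabinet's roof, draw the door open with it, and drop the stay's end hole (the one nearest its grip) over the same pin, so that the stay lies fully down on the pin's collar. Let go of it, and do not disturb the bunny, the clip, or the tray and its pacifiers.

Things in the scene. Friction and masses are not known exactly. Their poses are not given: they have to be found in the camera images.
- cabinet: White plastic drying cabinet, 180 deep x 240 wide x 160 high mm, fixed to the dresser, with a clear door on the side that faces the robot (give or take its yaw). Origin under its centre; x from its front to its back, y to the left seen from the front, z up. Roof top at z = 0.160 m.
- pin_seat (a point): Steel pin standing on the cabinet's roof. This point is on its axis at the top of its collar (22 mm across, 8 mm high), where the stay's underside rests: z = 0.168 m. Above it the pin is 8 mm thick for 9 mm, then tapers over 4 mm to 4 mm thick: its tip is 13 mm above this point. Axes as cabinet.
- door_hinge (a point): Point on the door's vertical hinge axis at roof height (z = 0.160 m), at the cabinet's front left corner seen from the front. The door is 230 mm wide, 12 mm thick. Axes as cabinet.
- door (a joint): Door opening, rad: 0 at the start (near hole on the pin, door 0.12 rad ajar); grows as the door swings out towards the robot (-0.12 shut, 0.90 at its stop). Light friction (about 0.03 N m): it stays where it is left. With the end hole over the pin it reads about 0.48.
- stay_pivot (a point): Where the stay, a flat aluminium bar 5 mm thick, 26 mm wide (12 mm beyond the end hole), about 90 g, is pivoted on the door's top edge: 160 mm from the hinge axis, z = 0.1705 m (mid-thickness). It swivels freely about the vertical and tips freely up and down here, and cannot come off. Level, it lies 8 mm above the roof. Axes as stay_grip.
- hole_near (a point): Centre, on the underside, of the stay's hole nearest the pivot: 85.8 mm from stay_pivot along the stay. The pin stands in it at the start. All three holes are 13 mm across, go through, and are 36 mm apart.
- hole_mid (a point): The middle hole, likewise: 121.8 mm from the pivot.
- hole_end (a point): The end hole, nearest the grip, likewise: 157.8 mm from the pivot. This is the one to put over the pin.
- stay_grip (a point): Centre of the upright grey plastic grip on the stay's tail: 26 mm long along the stay, 12 mm thick across it, 44 mm high from the stay's underside. 197.8 mm from the pivot along the stay and 21.5 mm above the pivot's line; z = 0.192 m while the stay lies level. x runs along the stay from pivot to tail, z square to it, up. Best pinched across its thickness from above.
- stay (a joint): Tip of the stay about its pivot, rad: 0 level (lying on the collar), positive with the tail raised (limit 0.7). It falls under its own weight when released. To clear the pin's tip by the near hole it needs about 0.17 rad, by the end hole about 0.10 rad.
- bunny: White ceramic bunny figurine, 64 mm across and 126 mm high, loose on the dresser; leave alone. Origin under its centre.
- clip: White plastic pacifier clip, 54 x 22 x 18 mm, loose on the dresser; leave alone. Origin under its centre.
- tray: Steel tray 130 x 190 x 22 mm with the two pacifiers, loose on the dresser; leave alone. Origin under its centre.
- pacifier0: White silicone pacifier, 42 mm across and 40 mm high, standing in the tray; leave alone. Origin at its underside.
- pacifier1: The other pacifier, the same.

How it is judged:
By the outcome, as a careful person would: the job done as asked, in the order asked, and still so for the second after the job is handed in, with the robot touching nothing.
It also fails if it takes over 38 s, if anything falls off the work surface, if the arm or the gripper's body presses on something with over 40 N, if the wrist force passes 120 N, or if a joint passes its speed limit or range.

ROBOT

A 6-joint arm with a two-finger parallel gripper is mounted at the origin on the work surface. World frame = base frame: x ahead of the robot, y to its left, z up, the work surface at z = 0. Lengths are in m, angles in rad, forces in N, time in s.
With the tool pointing down it reaches from about 0.225 to 0.875 m from the base axis. Payload 3.4 kg.
Tool frame: the origin (TCP) lies at the very end of the fingers, on their centre line; the grasp point (between the pads) lies 19 mm behind it; z points along the fingers, y is the line along which they close (so a half turn about z gives the same grasp; the last joint's range is limited). The gripper opens to 85 mm and grips with 20 to 120 N. Pads are 22 mm wide; open, the fingers measure 114 mm over their backs; the gripper's body (76 mm by 85 mm) begins 54 mm behind the grasp point. The pads swing forward as they close: fully open they stand 13 mm farther back than shut.
Start: joints at [-0.121, 0.276, 1.505, -0, 1.361, -0.121], TCP at [0.575, -0, 0.231] pointing down, gripper open.
Joint ranges: [-2.89, 2.89], [-0.75, 2.08], [0.22, 2.7], [-1.18, 4.32], [0.11, 2.71], [-2.7, 2.7]. Speed limits (rad/s): [2.57, 2.57, 3.14, 3.14, 3.14, 3.14].

INTERFACE

Orientations are given as a unit quaternion [w, x, y, z].
In Python, from rig import readout, vision, manip gives the robot as it stands.
- The arm moves only by the shell command python3 -m handwheel 'ROWS' [FORCE]. ROWS is JSON, a list of rows, each a list of 3 entries, a list of its own where there are three numbers: the shift along the tool's x, y, z in mm, then the turn, a rotation vector about the tool's x, y, z in units of 6 degrees (1.0 is 6 degrees), then the closure, from -1 (fully open) to 1 (shut), so that 0 is half open. A call has 1 to 20 rows; each row shifts and turns the commanded pose from where the row before left it, along the tool's axes as they then stand; what a row does not reach is not made up. A row lasts 1/8 s, in which the tool goes at most 62.5 mm and 10.7 degrees, less where a joint would pass 70% of its speed; a pose out of reach is approached as far as the arm can. A call is refused whole if a number of a shift passes 62.5 or a number of a turn 1, either way. A call with a gripper value outside its range is refused whole. The fingers move at their own pace and stop on an object; FORCE is the grip in N (left out, the last holds). Time passes only in rows, so rows that do not move let the fingers close. It gives the time, the measured TCP pose, the force, the opening and the grip force at its end, in the units of the state.
- readout.get_state(): the state, without advancing time (a new reading comes with each control period).
- vision.get_image(name): name is "scene" or "side" or "wrist"; returns the picture (420x560x3 uint8, blue, green, red); there is no depth.
- vision.camera_params(name): a dict with "intrinsics" (3x3 intrinsics, pixels), "rvec" (rotation vector, rad) and "tvec" (3), from world to camera coordinates, as OpenCV has them; the wrist camera has in their place "hand_eye" (4x4, takes a point from camera to tool coordinates, whose origin is the TCP and whose axes are the flange's). Camera axes: x right, y down, z forward; pixel columns grow to the right and rows downward; lengths in m; the calibration is good to about 2 mm. The wrist camera is an equidistant fisheye: a pixel r from the principal point sees the ray r / f radians off the axis. A picture is of the moment at which its call begins: read the wrist's pose just before it. camera_params takes no time and is no camera call.
- manip.sign_off(): hands the job in; it is judged then, once.
The state is a dict: "clock": time; "qpos": joint angles; "qd": joint speeds; "effort": joint torques, N m; "position": TCP position; "ee_rot": TCP orientation; "contact_force": force on the tool from outside, world axes, zero at the start; "moment": the same for the moment, N m; "width": finger opening in m; "gripper_force": force on a finger pad.
Only numpy, scipy, OpenCV 4.12 (cv2) and the standard library are available. Lean on these libraries where they do the work, as an engineer would, in place of code of your own. Each camera call takes 0.05 s, during which the arm holds its last target. There are 200 camera calls.

## Working session

There is one attempt and no reset: what is moved stays moved. The work goes in short steps, Python scripts to look and compute and a shell command to move; the robot and the scene stay as the last step left them, time stands still between calls to the robot, and variables do not carry over. Pictures are saved under pics/ and viewed, at most 10 in all, crops included, and the job is handed in when it is done.

```bash
mkdir -p pics; ls; python3 - <<'E'
from rig import readout, vision
import cv2,numpy as np
s=readout.get_state();print(s)
for n in("scene","side","wrist"):
    cv2.imwrite(f"pics/{n}0.png",vision.get_image(n));print(n,vision.camera_params(n))
E
```

```text
pics
{'clock': 0.0, 'qpos': array([-1.21010669e-01,  2.76566727e-01,  1.50618465e+00,  2.49351376e-05,
        1.36066127e+00, -1.20976901e-01]), 'qd': array([-1.13325450e-03, -9.94207573e-05, -5.68563075e-05,  1.50189488e-04,
        5.68379017e-04,  1.60712718e-04]), 'effort': array([ 6.20495921e-04, -4.16768074e+01, -2.45808578e+01, -1.52056768e-04,
        1.11346930e-02,  1.69860516e-05]), 'position': array([5.74457553e-01, 6.33950914e-05, 2.30435287e-01]), 'ee_rot': array([-7.23944131e-04,  7.07120274e-01,  7.07092703e-01, -5.51498441e-04]), 'contact_force': array([ 0.61495214,  0.33229083, -0.85480764]), 'moment': array([-0.01013   , -0.00281618,  0.05269986]), 'gripper_force': 0.0, 'width': 0.08553411946048914}
scene {'intrinsics': array([[484.6078726 ,   0.        , 276.84624701],
       [  0.        , 484.6078726 , 210.56230721],
       [  0.        ,   0.        ,   1.        ]]), 'rvec': array([ 0.65419114,  2.64321057, -1.13433462]), 'tvec': array([ 0.48449045, -0.04686012,  1.55617984])}
side {'intrinsics': array([[402.43109771,   0.        , 283.95731336],
       [  0.        , 402.43109771, 217.7946838 ],
       [  0.        ,   0.        ,   1.        ]]), 'rvec': array([ 2.31102352, -0.10544321,  0.03342055]), 'tvec': array([-0.5280432 ,  0.11149337,  1.11874527])}
wrist {'intrinsics': array([[325.1922621 ,   0.        , 278.3255847 ],
       [  0.        , 325.1922621 , 208.70494194],
       [  0.        ,   0.        ,   1.        ]]), 'hand_eye': array([[ 2.27301452e-04, -9.64736372e-01, -2.63217932e-01,
         6.65654435e-02],
       [ 9.99999831e-01,  7.86829482e-05,  5.75162606e-04,
         5.74929749e-04],
       [-5.34169524e-04, -2.63218019e-01,  9.64736228e-01,
        -1.42148708e-01],
       [ 0.00000000e+00,  0.00000000e+00,  0.00000000e+00,
         1.00000000e+00]])}
```

View pics/scene0.png

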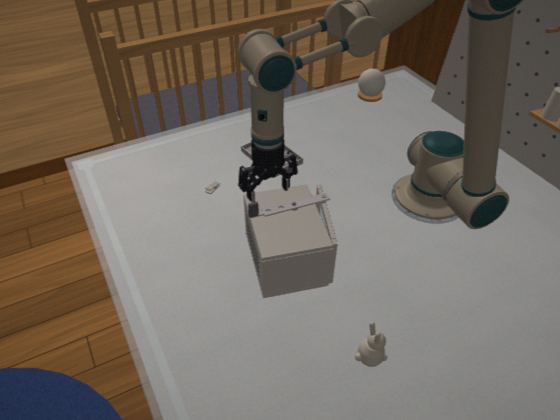

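View pics/side0.png

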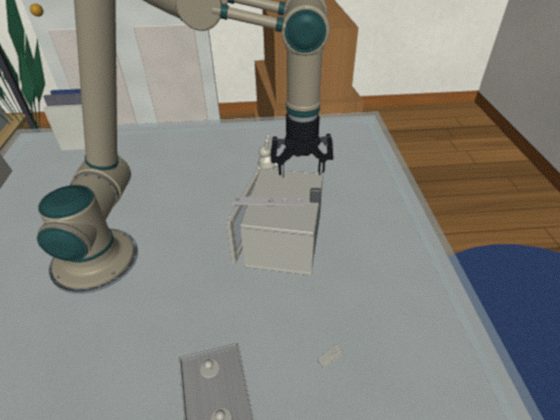

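View pics/wrist0.png

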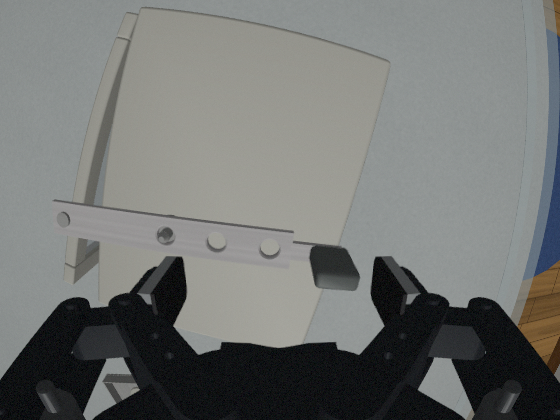

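The wrist view shows the stay's pivot at about (63,219), the pin in the near hole at (166,235), the mid hole at (217,241), the end hole at (270,247) and the grip at about (335,268). The roof's front-left (hinge) corner is at (140,8), its back-left corner at (390,62). The wrist view's right is world +x and its up is +y.

```bash
cat > h.py <<'E'
import numpy as np,cv2
from rig import readout,vision
from scipy.spatial.transform import Rotation as R
def rot(s): return R.from_quat(s["ee_rot"],scalar_first=True)
def wray(px,s):
    p=vision.camera_params("wrist");K=p["intrinsics"];T=p["hand_eye"]
    d=(np.array(px,float)-K[:2,2])/K[0,0];r=np.linalg.norm(d)
    c=np.r_[d/r*np.sin(r),np.cos(r)]
    return rot(s).apply(T[:3,3])+s["position"],rot(s).apply(T[:3,:3]@c)
def sray(px,n):
    p=vision.camera_params(n);M=cv2.Rodrigues(p["rvec"])[0];K=p["intrinsics"]
    return -M.T@p["tvec"],M.T@np.linalg.inv(K)@np.r_[px,1.]
def onz(ray,z): o,d=ray;return o+d*(z-o[2])/d[2]
def wproj(X,s):
    p=vision.camera_params("wrist");K=p["intrinsics"];T=p["hand_eye"]
    t=rot(s).inv().apply(np.array(X)-s["position"]);c=T[:3,:3].T@(t-T[:3,3])
    r=np.arctan2(np.hypot(c[0],c[1]),c[2]);return K[:2,2]+K[0,0]*r*c[:2]/np.hypot(c[0],c[1])
E
python3 - <<'E'
from h import *
s=readout.get_state()
pts=dict(piv=((63,219),.173),near=((166,235),.175),mid=((217,241),.171),end=((270,247),.171),FL=((140,8),.16),BL=((390,62),.16),BR=((302,347),.16))
P={k:onz(wray(*v[:1],s),v[1]) for k,v in pts.items()}
for k,v in P.items(): print(k,v.round(4))
d=lambda a,b:np.linalg.norm((P[a]-P[b])[:2]).round(4)
print(d('piv','near'),d('near','mid'),d('mid','end'),d('FL','BL'),d('BL','BR'))
u=(P['end']-P['piv'])[:2];print(np.degrees(np.arctan2(u[1],u[0])))
u/=np.linalg.norm(u);print("grip",P['piv'][:2]+.1978*u)
E
python3 -c "
import cv2
a=cv2.imread('pics/wrist0.png')[180:310,30:380];cv2.imwrite('pics/c.png',cv2.resize(a,None,fx=2.2,fy=2.2,interpolation=3))"
```

```text
piv [0.412  0.0039 0.173 ]
near [ 0.4995 -0.0058  0.175 ]
mid [ 0.534  -0.0109  0.171 ]
end [ 0.5697 -0.015   0.171 ]
FL [0.4788 0.1535 0.16  ]
BL [0.6499 0.1103 0.16  ]
BR [ 0.5948 -0.1098  0.16  ]
0.0881 0.0349 0.0359 0.1765 0.2269
-6.829735644329191
grip [ 0.6083571  -0.01958405]
```

View pics/c.png

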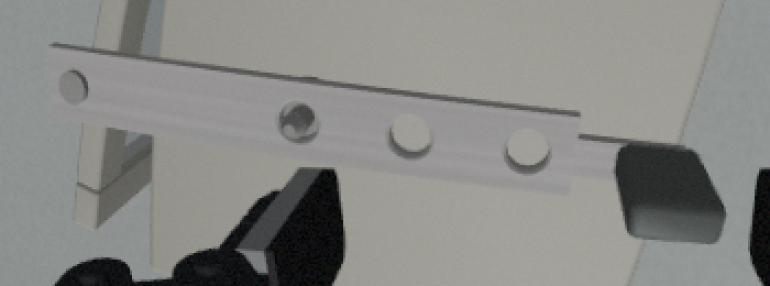

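```bash
python3 - <<'E'
from h import *
from scipy.optimize import brentq
s=readout.get_state()
P=np.array([.4125,.0037]);a=-np.radians(6.8);u=np.array([np.cos(a),np.sin(a)])
N=P+.0858*u;print("pin",N,"grip",P+.1978*u,"grip px",wproj([*(P+.1978*u),.212],s), "pin px",wproj([*N,.181],s))
for H in ([.4693,.1533],[.4788,.1535],[.4735,.155]):
    H=np.array(H);f=lambda t:H+R.from_euler('z',-t).as_matrix()[:2,:2]@(P-H)
    t=brentq(lambda t:np.linalg.norm(f(t)-N)-.1578,0,.9);Q=f(t);v=(N-Q)/.1578/1
    print(t,Q,np.degrees(np.arctan2(v[1],v[0])),"grip",Q+.1978*v)
H=np.array([.4693,.1533])
for t in np.linspace(0,.48,7):
    Q=f(t);v=N-Q;L=np.linalg.norm(v);v/=L;print(t.round(2),Q.round(4),"yaw",np.degrees(np.arctan2(v[1],v[0])).round(1),"pin at",L.round(4),"grip",(Q+.1978*v).round(4))
E
```

```text
pin [ 0.49769644 -0.00645906] grip [ 0.60890858 -0.0197203 ] grip px [338.12659666 281.54956488] pin px [160.69482054 239.0155872 ]
0.4844733055463735 [0.34936147 0.04737008] -19.945280202473743 grip [ 0.53529719 -0.02010396]
0.4799514206637633 [0.35082268 0.0512379 ] -21.446573367139234 grip [ 0.5349268 -0.0210844]
0.47721746086586053 [0.34982164 0.04862165] -20.429458996491103 grip [ 0.53518055 -0.02042122]
0.0 [0.4125 0.0037] yaw -6.8 pin at 0.0858 grip [ 0.6089 -0.0197]
0.08 [0.4007 0.0087] yaw -8.9 pin at 0.0982 grip [ 0.5961 -0.0219]
0.16 [0.3894 0.0147] yaw -11.0 pin at 0.1103 grip [ 0.5835 -0.0232]
0.24 [0.3786 0.0215] yaw -13.2 pin at 0.1224 grip [ 0.5711 -0.0237]
0.32 [0.3683 0.0292] yaw -15.4 pin at 0.1342 grip [ 0.559  -0.0233]
0.4 [0.3587 0.0376] yaw -17.6 pin at 0.1458 grip [ 0.5473 -0.0222]
0.48 [0.3498 0.0468] yaw -19.8 pin at 0.1572 grip [ 0.5359 -0.0202]
```

```bash
python3 -m handwheel '[[[-20,34.5,0],[0,0,0],0],[[0,0,0],[0,0,-1],0],[[0,0,0],[0,0,-1],0],[[0,0,0],[0,0,-1],0],[[0,0,0],[0,0,-1],0],[[0,0,0],[0,0,-1],0],[[0,0,0],[0,0,-1],0],[[0,0,0],[0,0,-1],0],[[0,0,0],[0,0,-1],0],[[0,0,0],[0,0,-1],0],[[0,0,0],[0,0,-1],0],[[0,0,0],[0,0,-1],0],[[0,0,0],[0,0,-1],0],[[0,0,0],[0,0,-1],0],[[0,0,0],[0,0,-0.87],0],[[0,0,0],[0,0,0],0]]' 40
python3 - <<'E'
from h import *
s=readout.get_state();im=vision.get_image("wrist");cv2.imwrite("pics/w1.png",im)
print(s["position"],rot(s).as_matrix()[:,0],s["qpos"],s["width"])
P=np.array([.4125,.0037]);a=-np.radians(6.8);u=np.array([np.cos(a),np.sin(a)])
for l,z in((0,.173),(.0858,.173),(.1218,.171),(.1578,.171),(.1978,.212)):print(l,wproj([*(P+l*u),z],s).round(0))
E
```

```text
clock: 2.15
position: [0.6093, -0.02, 0.231]
ee_rot: [-0.0, 0.06, 0.998, 0.0]
contact_force: [0.8, -0.1, -0.5]
width: 0.0424
gripper_force: 0.0
[ 0.60933198 -0.01996841  0.23095383] [-9.92877984e-01  1.19133675e-01  6.90438194e-04] [-1.46845561e-01  3.28760232e-01  1.42825877e+00  8.28923720e-06
  1.38526457e+00 -1.59822608e+00] 0.04241075746250142
0 [278. -68.]
0.0858 [278.  48.]
0.1218 [278. 105.]
0.1578 [278. 163.]
0.1978 [278. 247.]
```

View pics/w1.png

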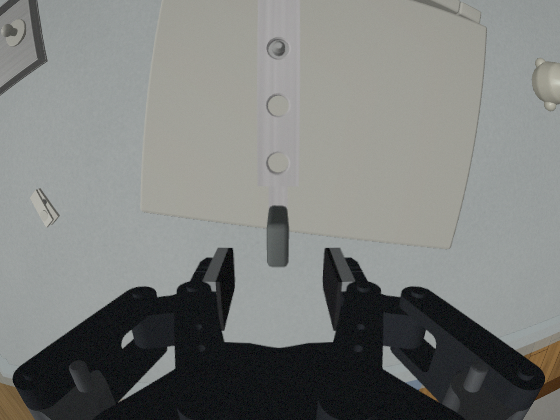

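The view shows the holes at (278,48), (278,105) and (278,163) and the grip at x≈278, all within about a pixel of prediction. Next: descend, grip and tip the stay up.

```bash
python3 -m handwheel '[[[0,0,20],[0,0,0],0],[[0,0,20],[0,0,0],0],[[0,0,13],[0,0,0],0],[[0,0,0],[0,0,0],0],[[0,0,0],[0,0,0],1],[[0,0,0],[0,0,0],1],[[0,0,0],[0,0,0],1],[[0,0,0],[0,0,0],1],[[0,0,0],[0,0,0],1],[[0,0,0],[0,0,0],1]]' 40
cat > plan.py <<'E'
from h import *
P=np.array([.4125,.0037]);H=np.array([.4693,.1533]);a0=-np.radians(6.8)
N=P+.0858*np.array([np.cos(a0),np.sin(a0)])
def pose(t,tip,h=.0075):
    Q=H+R.from_euler('z',-t).as_matrix()[:2,:2]@(P-H);v=N-Q;y=np.arctan2(v[1],v[0])
    B=R.from_euler('z',y)*R.from_euler('y',-tip)      # stay axes
    return np.r_[Q,.1705]+B.apply([.1978,0,h]),B*R.from_matrix(np.array([[-1,0,0],[0,1,0],[0,0,-1.]]))
def rows(wp):
    ps=[pose(*w) for w in wp]
    for (p,r),(q,s) in zip(ps,ps[1:]):
        print((r.inv().apply(q-p)*1000).round(1),(np.degrees((r.inv()*s).as_rotvec())/6).round(2),q.round(3))
if __name__=="__main__":
    rows([(0,x) for x in np.linspace(0,.25,6)])
    rows([(t,.25) for t in np.linspace(0,.48,9)])
E
python3 plan.py
```

```text
clock: 3.45
position: [0.6102, -0.0201, 0.1792]
ee_rot: [0.001, 0.059, 0.998, -0.0]
contact_force: [0.7, -0.4, 4.9]
width: 0.0114
gripper_force: 43.8
[ 0.6 -0.  -9.9] [ 0.   -0.48 -0.  ] [ 0.608 -0.02   0.188]
[ 0.6 -0.  -9.9] [-0.   -0.48  0.  ] [ 0.607 -0.02   0.198]
[ 0.6 -0.  -9.9] [ 0.   -0.48 -0.  ] [ 0.606 -0.019  0.207]
[ 0.6  0.  -9.9] [-0.   -0.48 -0.  ] [ 0.604 -0.019  0.217]
[ 0.6 -0.  -9.9] [ 0.   -0.48  0.  ] [ 0.601 -0.019  0.227]
[ 9.  -2.6 -2.3] [ 0.06 -0.    0.25] [ 0.591 -0.02   0.227]
[ 8.9 -2.4 -2.3] [ 0.07 -0.    0.26] [ 0.582 -0.021  0.227]
[ 8.8 -2.2 -2.3] [0.07 0.   0.26] [ 0.573 -0.022  0.227]
[ 8.7 -1.9 -2.2] [0.07 0.   0.26] [ 0.563 -0.022  0.227]
[ 8.6 -1.7 -2.2] [ 0.07 -0.    0.27] [ 0.554 -0.021  0.227]
[ 8.5 -1.4 -2.2] [0.07 0.   0.27] [ 0.545 -0.021  0.227]
[ 8.4 -1.2 -2.1] [ 0.07 -0.    0.27] [ 0.537 -0.019  0.227]
[ 8.3 -0.9 -2.1] [0.07 0.   0.27] [ 0.528 -0.018  0.227]
```

```bash
python3 -m handwheel '[[[0.3,0,-5],[0,-0.24,0],1],[[0.3,0,-5],[0,-0.24,0],1],[[0.6,0,-9.9],[0,-0.48,0],1],[[0.6,0,-9.9],[0,-0.48,0],1],[[0.6,0,-9.9],[0,-0.48,0],1],[[0.6,0,-9.9],[0,-0.48,0],1],[[0,0,0],[0,0,0],1],[[0,0,0],[0,0,0],1]]'
python3 - <<'E'
from h import *
s=readout.get_state();cv2.imwrite("pics/s2.png",cv2.resize(vision.get_image("side")[150:290,200:350],None,fx=4,fy=4,interpolation=3))
cv2.imwrite("pics/w2.png",vision.get_image("wrist"))
E
```

```text
clock: 4.45
position: [0.6013, -0.0189, 0.2271]
ee_rot: [0.125, 0.059, 0.99, -0.007]
contact_force: [-0.5, 1.3, 2.1]
width: 0.0114
gripper_force: 43.3
```

View pics/s2.png

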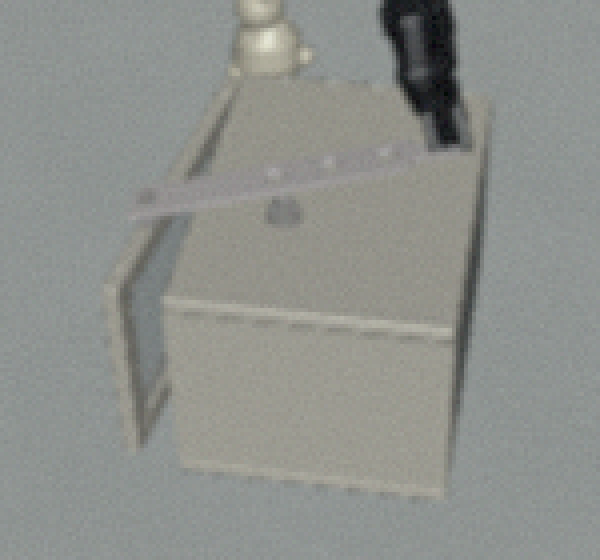

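The side crop shows the stay tipped up and clear of the pin, whose collar stands free at crop (283,210); the pivot is still on the door. Now draw the door open.

```bash
python3 -m handwheel '[[[4.5,-1.3,-1.1],[0.03,0,0.12],1],[[4.5,-1.3,-1.2],[0.03,0,0.13],1],[[8.9,-2.4,-2.3],[0.07,0,0.26],1],[[8.8,-2.2,-2.3],[0.07,0,0.26],1],[[8.7,-1.9,-2.2],[0.07,0,0.26],1],[[8.6,-1.7,-2.2],[0.07,0,0.27],1],[[8.5,-1.4,-2.2],[0.07,0,0.27],1],[[8.4,-1.2,-2.1],[0.07,0,0.27],1],[[4.2,-0.5,-1.1],[0.03,0,0.13],1],[[4.1,-0.4,-1],[0.03,0,0.13],1],[[0,0,0],[0,0,0],1],[[0,0,0],[0,0,0],1]]'
python3 - <<'E'
from plan import *
s=readout.get_state();cv2.imwrite("pics/w3.png",vision.get_image("wrist"))
p,r=pose(.48,.25);print(p,s["position"],np.degrees((rot(s).inv()*r).as_rotvec()))
# stay points from tool pose, and pin
T=np.array([[-1,0,0],[0,1,0],[0,0,-1.]])
B=rot(s)*R.from_matrix(T)
for l in(.1578,.1218):
    X=s["position"]+B.apply([l-.1978,0,-.0075+.0]);print("hole",l,X.round(4),wproj(X,s).round(0))
print("pin",wproj([*N,.181],s).round(0), wproj([*N,.168],s).round(0))
rows([(.48,x) for x in np.linspace(.25,0,6)])
E
```

```text
clock: 6.05
position: [0.5292, -0.0177, 0.2272]
ee_rot: [0.124, 0.17, 0.977, -0.022]
contact_force: [0.8, 0.4, 2.3]
width: 0.0118
gripper_force: 43.4
[ 0.52838789 -0.01752129  0.22670335] [ 0.52922812 -0.01774421  0.22715156] [0.00634706 0.08220431 0.03282732]
hole 0.1578 [ 0.4945 -0.0053  0.2099] [278. 178.]
hole 0.1218 [0.4617 0.0065 0.201 ] [278. 100.]
pin [278. 162.] [278. 154.]
[-0.1  0.   9.9] [ 0.    0.48 -0.  ] [ 0.531 -0.018  0.217]
[-0.1 -0.   9.9] [ 0.    0.48 -0.  ] [ 0.533 -0.019  0.207]
[-0.1  0.   9.9] [0.   0.48 0.  ] [ 0.534 -0.02   0.198]
[-0.1 -0.   9.9] [-0.    0.48 -0.  ] [ 0.535 -0.02   0.188]
[-0.1  0.   9.9] [0.   0.48 0.  ] [ 0.536 -0.02   0.178]
```

View pics/w3.png

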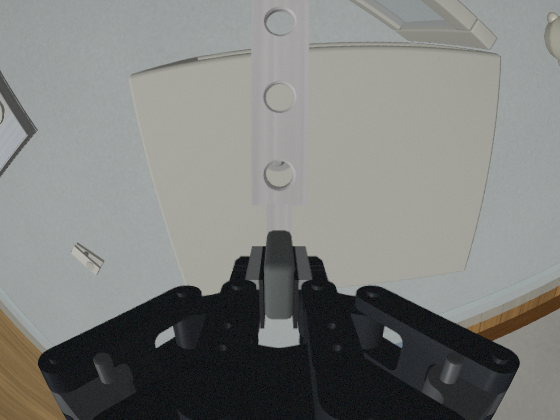

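The end hole is at (280,175), with the pin's tip peeking out at its top edge at about (280,163) as predicted. I'll lower partway and look again.

```bash
python3 -m handwheel '[[[0,0,9.9],[0,0.48,0],1],[[0,0,9.9],[0,0.48,0],1],[[0,0,4],[0,0.19,0],1],[[0,0,0],[0,0,0],1],[[0,0,0],[0,0,0],1]]'
python3 - <<'E'
from plan import *
s=readout.get_state();im=vision.get_image("wrist");cv2.imwrite("pics/w4.png",cv2.resize(im[100:230,200:360],None,fx=4,fy=4,interpolation=3))
p,r=pose(.48,.13);print(p,s["position"],np.degrees((rot(s).inv()*r).as_rotvec()))
B=rot(s)*R.from_matrix(np.array([[-1,0,0],[0,1,0],[0,0,-1.]]))
X=s["position"]+B.apply([-.04,0,-.005]);print(X,(wproj(X,s)-[200,100])*4,"pin",[((wproj([*N,z],s)-[200,100])*4).round(0) for z in(.181,.177,.168)])
E
```

```text
clock: 6.72
position: [0.5338, -0.0194, 0.2041]
ee_rot: [0.065, 0.171, 0.983, -0.011]
contact_force: [0.2, 1.7, 1.2]
width: 0.0111
gripper_force: 43.3
[ 0.53343349 -0.01933989  0.20357835] [ 0.53383781 -0.01938043  0.20405941] [0.00821928 0.10399794 0.03239382]
[ 0.49714478 -0.0061783   0.19384543] [310.519007   315.53464536] pin [array([310., 289.]), array([310., 280.]), array([310., 262.])]
```

View pics/w4.png

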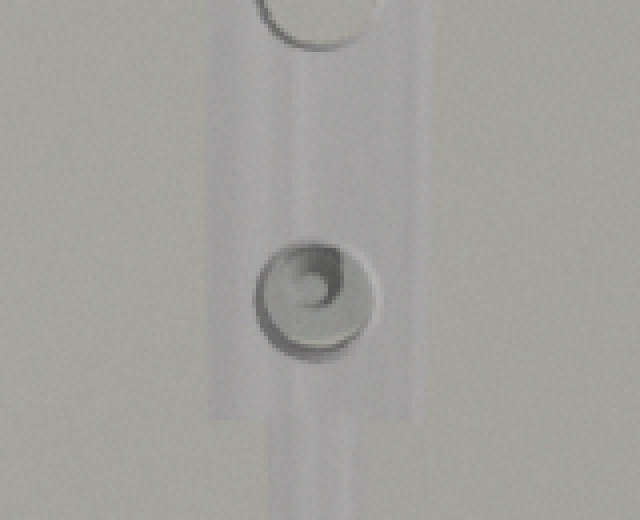

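The close crop shows the pin tip at (312,291) well inside the end hole, centred at (316,300). I'll nudge about 1 mm away from the pivot and lower.

```bash
python3 -m handwheel '[[[-1.2,-0.4,0],[0,0,0],1],[[-0.1,0,5],[0,0.24,0],1],[[-0.1,0,5],[0,0.24,0],1],[[-0.1,0,5],[0,0.24,0],1],[[0,0,0],[0,0,0],1]]'
python3 -m handwheel '[[[-0.1,0,5],[0,0.24,0],1],[[0,0,5],[0,0.24,0],1],[[0,0,0.8],[0,0.04,0],1],[[0,0,0],[0,0,0],1],[[0,0,0],[0,0,0],1]]'
python3 - <<'E'
from plan import *
s=readout.get_state();im=vision.get_image("wrist");cv2.imwrite("pics/w5.png",cv2.resize(im[100:230,200:360],None,fx=4,fy=4,interpolation=3))
p,r=pose(.48,0);print(p,s["position"],np.degrees((rot(s).inv()*r).as_rotvec()))
E
```

```text
clock: 7.4
position: [0.5369, -0.0212, 0.1884]
ee_rot: [0.027, 0.172, 0.985, -0.005]
contact_force: [1.0, 0.8, 0.9]
width: 0.0114
gripper_force: 43.2
clock: 8.02
position: [0.5372, -0.021, 0.1793]
ee_rot: [0.001, 0.172, 0.985, -0.0]
contact_force: [-2.0, 1.7, 5.8]
width: 0.0111
gripper_force: 44.1
[ 0.53591833 -0.02023551  0.178     ] [ 0.53715389 -0.02104075  0.17929753] [0.00058021 0.06359674 0.03684837]
```

View pics/w5.png

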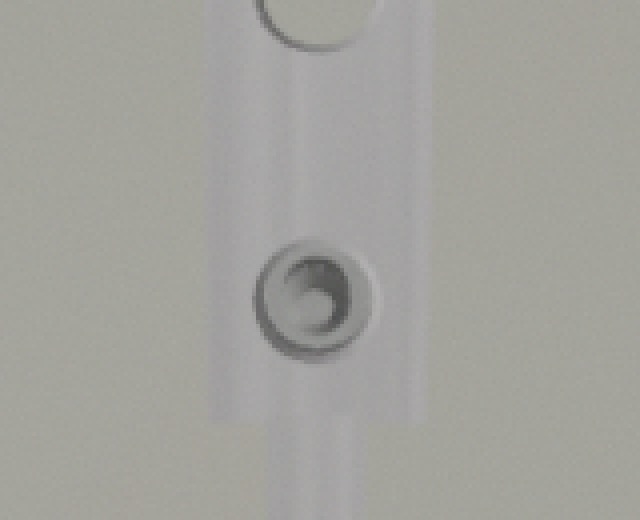

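The pin stands centred in the end hole, at the same tool height and contact as at the grasp. I'll release and withdraw straight up.

```bash
python3 -m handwheel '[[[0,0,0],[0,0,0],0.4],[[0,0,0],[0,0,0],0.1],[[0,0,0],[0,0,0],0],[[0,0,0],[0,0,0],0],[[0,0,0],[0,0,0],0],[[0,0,-15],[0,0,0],0],[[0,0,-25],[0,0,0],0],[[0,0,-30],[0,0,0],0],[[0,0,-30],[0,0,0],0],[[0,0,0],[0,0,0],0],[[0,0,0],[0,0,0],0]]'
python3 - <<'E'
from plan import *
s=readout.get_state();a=vision.get_image("wrist");b=vision.get_image("side")
b=cv2.resize(b[150:290,200:360],None,fx=2.5,fy=2.5,interpolation=3);a=cv2.resize(a[0:350,130:430],(300,350))
cv2.imwrite("pics/f.png",np.hstack([a,b]))
B=R.from_euler('z',-np.radians(20.4));Q=N-B.apply([.1578,0,0])[:2]
print("pin tip",wproj([*N,.181],s)-[130,0],"end",wproj([*N,.173],s)-[130,0],"mid if level",wproj([*(Q+B.apply([.1218,0,0])[:2]),.173],s)-[130,0])
print(s["width"],s["contact_force"])
E
```

```text
clock: 9.45
position: [0.5366, -0.0209, 0.2783]
ee_rot: [0.0, 0.172, 0.985, -0.0]
contact_force: [-0.1, 0.6, 0.3]
width: 0.043
gripper_force: 0.0
pin tip [148.58575869 154.91892771] end [148.58347532 153.85394004] mid if level [149.11151168 106.65204979]
0.043007800904088074 [-0.13970307  0.55974147  0.34234792]
```

View pics/f.png

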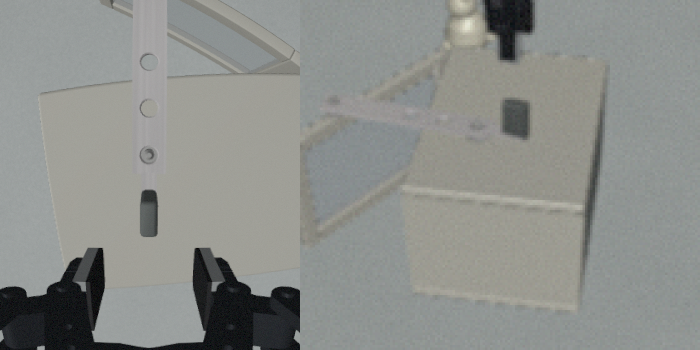

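The final picture shows the pin in the end hole at (148,155), matching prediction. The mid hole at (149,107) fits a level stay, the door is open, and the gripper is clear.

```bash
python3 -c "
from rig import manip;print(manip.sign_off())"
```

```text
the job is handed in; nothing more can be done
None
```

The door is open wider, with the stay's end hole over the pin and the stay lying level on the collar; I let go, moved clear and handed the job in at about 9.5 s, without going near the bunny, clip or tray.

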